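# Snap the cover onto the wiring box and keep it pressed

## Task

Pick up the larger of the two white covers by its ridge, set it on the wiring box with the four posts going into the box, and press it down until both spring clips snap over its ends and it lies flush on the rim. Finish while still pressing: keep hold of the cover or rest the fingers on it, and keep pushing it down steadily with roughly 15 N (no more than 35 N). Leave the smaller cover where it lies.

Things in the scene. Friction and masses are not known exactly. Their poses are not given: they have to be found in the camera images.
- box: White open-topped wiring box fixed on a 172 x 112 x 10 mm plywood board. Origin on the bench under the box's centre, x along the long side, z up. 100 (x) by 76 mm (y) outside, rim 50 mm above the bench, opening 92 x 68 mm, inner floor 14 mm above the bench with a 13 mm high terminal strip on it. A sprung steel clip stands at the middle of each short side.
- box_rim: The rim of the box that the cover comes to lie on. Origin at the centre of the opening, level with the rim's top, 50 mm above the bench; axes parallel to those of the box. A cover pressed straight down meets the clips with its underside about 10 mm above the rim; the push rises to about 15 N, drops suddenly as they spring back, and the cover then rests on the rim.
- clip_a (a joint): Sprung steel clip at the box's +x end, 24 mm wide (y), 71 mm high over the bench. Its ramp leads in from the top and ends in a rounded hook 6 mm above the rim, reaching 3 mm in over the cover's end. Value: how far it is spread outwards, m: 0 at rest, up to 0.007; it springs back to about 0 when the cover has snapped in.
- clip_b (a joint): The same clip at the box's -x end; value as for clip_a.
- cover_grip (a point): Centre of the grip ridge on the larger, loose cover. Ridge 60 mm long (x), 14 wide (y), 24 high, to be pinched across y with the fingertips down to the plate. This point is 12 mm above the plate's top, 12 mm below the ridge's top, 17 mm above the plate's underside: 35 mm above the bench at the start, 17 mm above the rim when the cover is flush. z up, x along the long side.
- cover: The larger cover, white, about 120 g; origin under its centre, level with the ends of its posts (18 mm under the plate). Plate 100 (x) x 76 (y) x 5 mm, ridge on top. Below it four tapered posts, 12 mm diameter, 18 mm long, at x = +-38.5, y = +-26.5 mm, which enter the box's opening with 1.5 mm play. It lies on its posts, ridge up, and fits either way round.
- spare_grip (a point): Centre of the grip ridge (44 x 14 x 24 mm) of the smaller cover, 72 x 54 mm, of the same make and height, which does not fit the box and is to be left alone; loose on the bench on its four posts.
Things that resemble listed ones, but are neither listed nor needed, are in the scene too. Leave any purple or turquoise look-alike of the cover alone.

How it is judged:
By the outcome, as a careful person would: the job done as asked, in the order asked, and still so for the second after the job is handed in, while the arm keeps its last pose, push and grip.
It also fails if it takes over 51 s, if anything falls off the work surface, if the arm or the gripper's body presses on something with over 40 N, if the wrist force passes 120 N, or if a joint passes its speed limit or range.

## Robot

A 6-joint arm with a two-finger parallel gripper is mounted at the origin on a cart in front of the work surface, level with it; the furniture and walls round the work are solid. World frame = base frame: x ahead of the robot, y to its left, z up, the work surface at z = 0. Lengths are in m, angles in degrees, forces in N, time in s.
With the tool pointing down it reaches from about 0.375 to 0.9 m from the base axis. Payload 3.1 kg.
Tool frame: the origin (TCP) lies on the centre line of the jaws, within the pads' length; the fingertips stand 25 mm ahead of it and the grasp point (between the pads) lies 6 mm ahead of it; z points along the fingers, y is the line along which they close (so a half turn about z gives the same grasp; the last joint's range is limited). The gripper opens to 87 mm and grips with 3 to 60 N. Pads are 19 mm wide; open, the fingers measure 117 mm over their backs; the gripper's body (75 mm by 190 mm) begins 51 mm behind the grasp point.
Start: joints at [-80.644, 30.224, 82.088, -0, 67.689, -10.227], TCP at [0.21, -0.589, 0.22] pointing down, gripper open.
Joint ranges: [-176.69, 176.69], [-43.24, 126.21], [12.49, 139.97], [-82, 262], [0, 151.66], [-163.58, 163.58]. Speed limits (degrees/s): [159.86, 159.86, 180, 180, 180, 180].

## Interface

Orientations are given as a 3x3 rotation matrix whose columns are the frame's x, y, z axes.
In Python, from rig import * gives the robot as it stands.
- The arm moves only by the tool step_arm, never from a script. Its argument "steps" is a list of rows, each a list of 7 numbers: the shift along the tool's x, y, z normalised to -1 to 1, where 1 is 0.3 m, then the turn, a rotation vector about the tool's x, y, z normalised to -1 to 1, where 1 is 45 degrees, then the gripper's target within -1 to 1 (shut at 1, half-way at 0, fully open at -1). A call has 1 to 8 rows; each row is the pose to reach, as a shift and turn from the pose commanded when the call began, along the tool's axes at that moment; what a row does not reach only later rows make up. A row lasts 1/12 s, in which the tool goes at most 41.7 mm and 7.16 degrees, less where a joint would pass 70% of its speed; a pose out of reach is approached as far as the arm can. A call with a number of a shift or a turn outside -1 to 1 is refused whole. A call with a gripper value outside its range is refused whole. The fingers move at their own pace and stop on an object; the grip force is fixed at half the most. Time passes only in rows, so rows that repeat a pose let the fingers close. It gives the time, the measured TCP pose, the force, the opening and the grip force at its end, in the units of the state.
- read_state(): the state, without advancing time (a new reading comes with each control period).
- capture(name): name is "side" or "top"; returns a dict with "image" (420x560x3 uint8, red, green, blue), "vertical_fov" (degrees; the focal length in pixels is half the picture's height over the tangent of half this angle, whatever the lens; pixels are square), "cx", "cy" (the principal point, pixels), "world_from_camera" (4x4, takes a point from camera to world coordinates). Camera axes: x right, y down, z forward; pixel columns grow to the right and rows downward; lengths in m; the calibration is good to about 2 mm. A picture is of the moment at which its call begins. There is no depth.
- hand_in(): hands the job in; it is judged then, once.
The state is a dict: "time_s": time; "joint_positions": joint angles; "qvel": joint speeds; "tau": joint torques, N m; "position": TCP position; "tcp_rot": TCP orientation; "force": force on the tool from outside, world axes, zero at the start; "moment": the same for the moment, N m; "opening": opening from 0.0 (shut) to 1.0 (fully open); "grasp_force": force on a finger pad.
Only numpy, scipy, OpenCV 4.12 (cv2) and the standard library are available. Lean on these libraries where they do the work, as an engineer would, in place of code of your own. Each camera call takes 0.05 s, during which the arm holds its last target. There are 200 camera calls.

## Working session

There is one attempt and no reset: what is moved stays moved. The work goes in short steps, Python scripts to look and compute and a tool call to move; the robot and the scene stay as the last step left them, time stands still between calls to the robot, and variables do not carry over. Pictures are saved under pics/ and viewed, at most 10 in all, crops included, and the job is handed in when it is done.

Besides the shell and the picture viewer there is one more tool, called in YAML: its name, and indented under it one key for each argument. step_arm: Moves the arm, as the interface text tells. Scaled input: -1 to 1 covers 0.3 m each way for a shift and 45 degrees each way for a turn. Its arguments: {"type":"object","properties":{"steps":{"type":"array"}},"required":["steps"]}

```bash
mkdir -p pics; python3 - <<'E'
from rig import *
import cv2,numpy as np,pickle
for n in("side","top"):
    c=capture(n); pickle.dump(c,open(n+".pkl","wb"))
    cv2.imwrite(f"pics/{n}0.png",c["image"][:,:,::-1])
    print(n,c["vertical_fov"],c["cx"],c["cy"],np.round(c["world_from_camera"],4).tolist())
s=read_state();print(s["position"],np.round(s["tcp_rot"],3).tolist(),s["force"],s["time_s"],s["opening"])
E
```

```text
side 53.60771632532152 275.12453980664105 204.80773216440164 [[-0.8515, -0.2282, 0.472, -0.0119], [-0.5243, 0.3591, -0.7721, 0.7611], [0.0067, -0.905, -0.4254, 0.5118], [0.0, 0.0, 0.0, 1.0]]
top 48.039225497930275 288.09459122231647 217.88526052383537 [[0.007, -0.9969, 0.0779, 0.4044], [-0.9999, -0.0076, -0.0079, -0.0224], [0.0084, -0.0778, -0.9969, 1.0139], [0.0, 0.0, 0.0, 1.0]]
[ 0.20941991 -0.58818567  0.2193697 ] [[0.942, 0.335, -0.0], [0.335, -0.942, 0.002], [0.0, -0.002, -1.0]] [0.35527343 0.11477762 0.32951993] 0.1 1.002956560260895
```

View pics/side0.png

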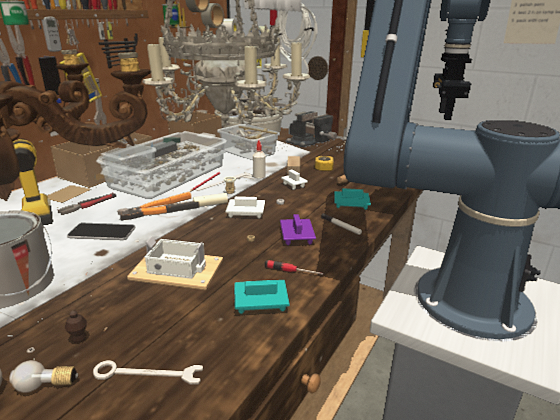

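View pics/top0.png

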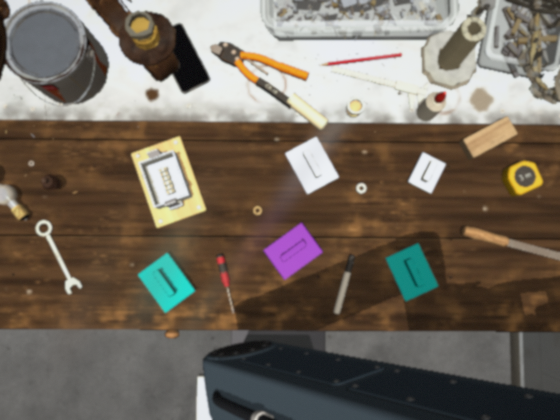

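The side view shows the larger white cover at (246,207), the smaller one at (293,180) and the box on its board at (175,262). In the top view the white things are the large cover (312,165), the small cover (427,172) and the box (167,180). The purple and turquoise plates are decoys. The cover at (312,165) is the larger white one, so it should measure 100x76, and I'll check that along with an enlarged crop.

```bash
cat > h.py <<'E'
import numpy as np,cv2
def cast(c,uv,z):
    uv=np.atleast_2d(np.float64(uv)); f=210/np.tan(np.radians(c["vertical_fov"]/2))
    T=np.array(c["world_from_camera"])
    d=np.c_[(uv[:,0]-c["cx"])/f,(uv[:,1]-c["cy"])/f,np.ones(len(uv))]@T[:3,:3].T
    return T[:3,3]+d*((z-T[2,3])/d[:,2])[:,None]
def proj(c,P):
    T=np.array(c["world_from_camera"]);p=(np.atleast_2d(P)-T[:3,3])@T[:3,:3]
    f=210/np.tan(np.radians(c["vertical_fov"]/2));return p[:,:2]/p[:,2:]*f+[c["cx"],c["cy"]]
def rect(c,mask,z):
    """largest blob -> min-area rectangle in world xy at height z: centre, long, short, long-axis angle"""
    cs,_=cv2.findContours(mask.astype(np.uint8),cv2.RETR_EXTERNAL,cv2.CHAIN_APPROX_NONE)
    k=max(cs,key=cv2.contourArea)[:,0]
    w=cast(c,k,z)[:,:2]
    (x,y),(a,b),t=cv2.minAreaRect((w*1000).astype(np.float32))
    if a<b:a,b,t=b,a,t+90
    return np.round([x,y,a,b,(t+90)%180-90],1),k.mean(0)
def win(m,x0,x1,y0,y1):
    o=np.zeros_like(m);o[y0:y1,x0:x1]=m[y0:y1,x0:x1];return o
E
python3 - <<'E'
import pickle,cv2,numpy as np
from h import *
c=pickle.load(open("top.pkl","rb"));I=c["image"];h=cv2.cvtColor(I,cv2.COLOR_RGB2HSV)
white=(h[...,1]<60)&(h[...,2]>120)
print("big",rect(c,win(white,275,350,128,205),.023))
print("small",rect(c,win(white,400,455,140,205),.023))
yel=(h[...,2]>110)
print("board",rect(c,win(yel,120,215,128,235),.010))
print("box",rect(c,win(white,135,200,140,220),.050))
s=pickle.load(open("side.pkl","rb"))["image"]
a=cv2.resize(I[120:240,110:460],None,fx=2.2,fy=2.2,interpolation=cv2.INTER_CUBIC)
b=cv2.resize(s[160:300,120:330],None,fx=2.2,fy=2.2,interpolation=cv2.INTER_CUBIC)
o=np.zeros((a.shape[0]+b.shape[0],a.shape[1],3),np.uint8);o[:a.shape[0]]=a;o[a.shape[0]:,:b.shape[1]]=b
cv2.imwrite("pics/crop1.png",o[:,:,::-1])
E
```

```text
big (array([596.1, -79.8, 104.7,  83.2,  28.7]), array([311.6122449 , 164.69387755]))
small (array([ 581.5, -324.7,   75.8,   57.9,  -26.9]), array([426.5       , 172.47169811]))
board (array([559.8, 228. , 179. , 117.7,  20.7]), array([168.0766129 , 181.84274194]))
box (array([558.8, 225.7, 132.7,  83.1,  20.8]), array([163.89142857, 179.18285714]))
```

View pics/crop1.png

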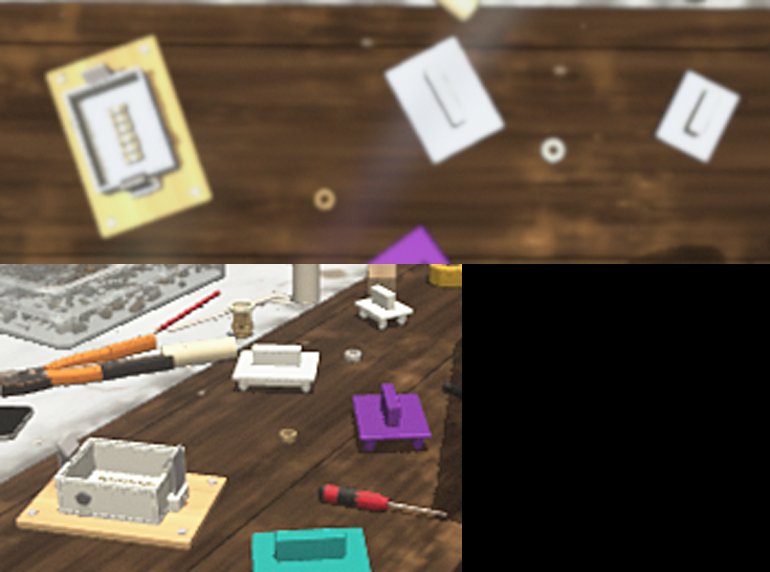

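The crop confirms it. The cover at top (312,165) measures about 100x76 and the other about 72x54, so the first is the larger one, and both are white. The board and box rectangles agree on a centre near (0.559, 0.227) with yaw about 20.8°. Next I'll work out the approach.

```bash
cat >> h.py <<'E'
def delta(s,p,yaw):
    """row numbers for tool-down target p with tool x at yaw (deg)"""
    from scipy.spatial.transform import Rotation as R
    R0=np.array(s["tcp_rot"]);cy,sy=np.cos(np.radians(yaw)),np.sin(np.radians(yaw))
    Rt=np.array([[cy,sy,0],[sy,-cy,0],[0,0,-1.]])
    return np.round(R0.T@(np.array(p)-s["position"])/.3,4),np.round(R.from_matrix(R0.T@Rt).as_rotvec(degrees=True)/45,4)
E
python3 - <<'E'
from rig import *
from h import *
s=read_state()
print(delta(s,[.40,-.33,.20],28.7),delta(s,[.596,-.08,.15],28.7))
E
```

```text
(array([ 0.887 , -0.5977,  0.066 ]), array([-0.0024, -0.0006, -0.2025])) (array([ 1.7818, -1.1635,  0.2341]), array([-0.0024, -0.0006, -0.2025]))
```

step_arm:
  steps:
    - [0.11,-0.075,0.01,0,0,-0.1,-1]
    - [0.22,-0.15,0.02,0,0,-0.2,-1]
    - [0.33,-0.225,0.03,0,0,-0.2025,-1]
    - [0.44,-0.3,0.04,0,0,-0.2025,-1]
    - [0.55,-0.375,0.05,0,0,-0.2025,-1]
    - [0.66,-0.45,0.06,0,0,-0.2025,-1]
    - [0.77,-0.525,0.066,0,0,-0.2025,-1]
    - [0.88,-0.6,0.066,0,0,-0.2025,-1]

```text
time_s: 0.77
position: [0.3983, -0.3286, 0.1998]
tcp_rot: [[0.877, 0.48, -0.001], [0.48, -0.877, 0.001], [-0.0, -0.002, -1.0]]
force: [0.7, -0.4, 1.1]
opening: 1.0
grasp_force: 0.0
```

```bash
python3 - <<'E'
from rig import *
from h import *
s=read_state();print(s["position"],s["force"])
print(delta(s,[.596,-.08,.13],28.7))
E
```

```text
[ 0.39830435 -0.32858081  0.19978965] [ 0.72828163 -0.44220213  1.05288406]
(array([ 0.9758, -0.4105,  0.2331]), array([-0.002 ,  0.0003, -0.0006]))
```

step_arm:
  steps:
    - [0.12,-0.051,0.02,0,0,0,-1]
    - [0.24,-0.102,0.04,0,0,0,-1]
    - [0.36,-0.153,0.07,0,0,0,-1]
    - [0.48,-0.204,0.1,0,0,0,-1]
    - [0.6,-0.255,0.13,0,0,0,-1]
    - [0.72,-0.306,0.16,0,0,0,-1]
    - [0.85,-0.357,0.2,0,0,0,-1]
    - [0.976,-0.41,0.233,0,0,0,-1]

```text
time_s: 1.43
position: [0.5949, -0.0823, 0.1301]
tcp_rot: [[0.877, 0.48, -0.001], [0.48, -0.877, 0.0], [-0.001, -0.001, -1.0]]
force: [1.1, -0.6, -0.7]
opening: 1.001
grasp_force: 0.0
```

```bash
python3 - <<'E'
from rig import *
from h import *
s=read_state();print(s["position"],s["force"])
c=capture("side");cv2.imwrite("pics/side1.png",cv2.resize(c["image"][100:310,120:400],None,fx=2.5,fy=2.5)[:,:,::-1])
print(delta(s,[.596,-.08,.05],28.7),proj(c,[[.596,-.08,.035]]))
# check cover centre via ridge top in side view: white ridge top corners later
E
```

```text
[ 0.59486751 -0.08232146  0.13012754] [ 1.08299038 -0.58197455 -0.72186311]
(array([ 0.0072, -0.0048,  0.2671]), array([-0.0007,  0.0009, -0.    ])) [[245.9835056  201.42843722]]
```

View pics/side1.png

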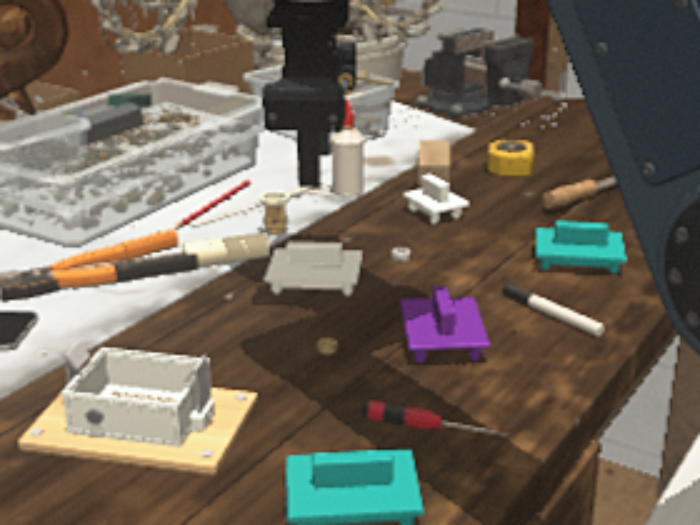

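The gripper is above the large cover. The ridge shows at crop (315,254), which is pixel (246,201), where the measured grip point projects. I'll descend and close.

step_arm:
  steps:
    - [0.007,-0.005,0.1,0,0,0,-1]
    - [0.007,-0.005,0.18,0,0,0,-1]
    - [0.007,-0.005,0.23,0,0,0,-1]
    - [0.007,-0.005,0.255,0,0,0,-1]
    - [0.007,-0.005,0.264,0,0,0,-1]
    - [0.007,-0.005,0.264,0,0,0,-1]

```text
time_s: 1.98
position: [0.595, -0.082, 0.0515]
tcp_rot: [[0.877, 0.48, -0.001], [0.48, -0.877, 0.0], [-0.001, -0.001, -1.0]]
force: [0.7, 0.0, -0.2]
opening: 1.001
grasp_force: 0.0
```

step_arm:
  steps:
    - [0,0,0,0,0,0,1]
    - [0,0,0,0,0,0,1]
    - [0,0,0,0,0,0,1]
    - [0,0,0,0,0,0,1]
    - [0,0,0,0,0,0,1]
    - [0,0,0,0,0,0,1]
    - [0,0,0,0,0,0,1]
    - [0,0,0,0,0,0,1]

```text
time_s: 2.65
position: [0.5954, -0.0818, 0.052]
tcp_rot: [[0.877, 0.48, 0.0], [0.48, -0.877, -0.0], [0.0, 0.0, -1.0]]
force: [-1.1, -0.4, 0.7]
opening: 0.481
grasp_force: 0.0
```

step_arm:
  steps:
    - [0,0,0,0,0,0,1]
    - [0,0,0,0,0,0,1]
    - [0,0,0,0,0,0,1]
    - [0,0,0,0,0,0,1]
    - [0,0,0,0,0,0,1]
    - [0,0,0,0,0,0,1]
    - [0,0,0,0,0,0,1]
    - [0,0,0,0,0,0,1]

```text
time_s: 3.32
position: [0.5953, -0.0818, 0.0519]
tcp_rot: [[0.877, 0.48, -0.0], [0.48, -0.877, 0.0], [-0.0, -0.0, -1.0]]
force: [-0.0, -0.3, -0.9]
opening: 0.009
grasp_force: 0.0
```

```bash
python3 - <<'E'
from rig import *
from h import *
s=read_state();print(s["position"],s["force"],s["opening"],s["grasp_force"])
a=capture("side");b=capture("top")
A=cv2.resize(a["image"][140:240,180:320],None,fx=3.5,fy=3.5);B=cv2.resize(b["image"][100:220,250:370],None,fx=2.5,fy=2.5)
o=np.zeros((350,800,3),np.uint8);o[:350,:490]=A;o[:300,490:790]=B
cv2.imwrite("pics/g2.png",o[:,:,::-1])
P=s["position"]
print(proj(a,[P,P-[0,0,.025]]),proj(b,[P,P-[0,0,.025]]))
E
```

```text
[ 0.59532562 -0.08176657  0.05191394] [-0.04159716 -0.3425056  -0.85012342] 0.008768907365389534 0.0
[[246.41726763 195.61880757]
 [246.62340506 203.92650035]] [[313.50817767 162.26694405]
 [312.7749977  164.57167327]]
```

View pics/g2.png

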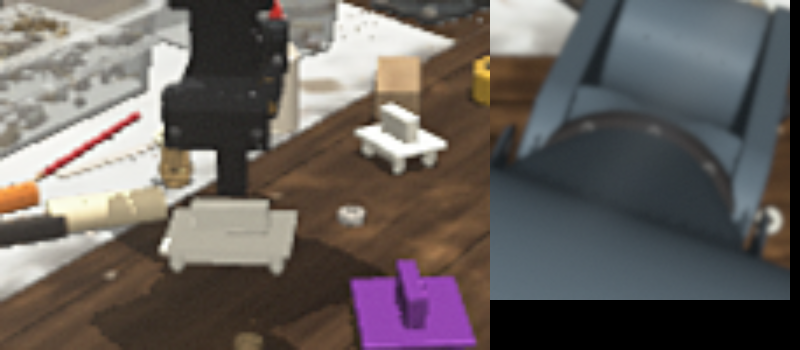

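```bash
python3 - <<'E'
import pickle
from h import *
a=pickle.load(open("side.pkl","rb"))
p=np.array([.5949,-.0823,.1301])
y=np.array([.48,-.877,0])
print(proj(a,[p-[0,0,.025],p-[0,0,.025]+.0435*y,p-[0,0,.025]-.0435*y,p+[0,0,.045]]))
I=cv2.imread("pics/side1.png");g=I.max(2)
for n in range(295,330,5): print(n,g[150:215:4,n])
q=np.array([.5953,-.0818,.0519]);c=np.array([.596,-.08,0])
print(proj(a,[q-[0,0,.025],c+[0,0,.047],q+[0,0,.045]]))
J=cv2.imread("pics/g2.png").max(2)
for n in (222,228,232,238): print(n,J[120:240:5,n])
E
```

```text
[[246.21141936 177.38515906]
 [248.00230854 171.6490165 ]
 [244.28909967 183.54226805]
 [245.59501424 152.2691958 ]]
295 [236 242 238 243 234 234 233 230 239 243 248 171 210 242 239 233 229]
300 [ 29  39  40  51  51  49  51  49  57 144 225 155 222 241 237 231 223]
305 [ 43  43  45  43  43  43  42  44  35 130 199 205 241 240 238 229 215]
310 [ 41  41  44  44  44  44  45  41  37 115 205 195 238 239 240 228 199]
315 [ 40  39  35  34  35  34  34  35  32  54 212 205 235 225 240 217 182]
320 [ 45  65 169 170 168 156 150 165 143 151 215 222 224 232 238 208 171]
325 [ 41  69 244 249 247 233 238 245 241 234 229 220 195 224 238 207 154]
[[246.63815996 203.92886226]
 [245.88177053 197.43317391]
 [246.05146102 180.2680535 ]]
222 [ 42  43  40  39  39  42  36  40  38  37  33  36  35  40  36  52 158 204
 179 176 174 173 179 181]
228 [ 41  44  41  41  42  44  39  42  43  41  41  41  41  40  38  52 156 202
 177 175 175 174 174 172]
232 [ 40  38  43  41  41  40  40  42  42  43  40  40  38  40  39  44 148 200
 175 177 175 172 175 170]
238 [ 41  40  43  41  41  41  40  40  38  41  37  41  39  40  37  43 149 201
 175 174 175 172 178 170]
```

The fingers shut empty. In both side pictures the fingertips appear about 22–27 mm higher than the reported pose implies: at row 174 against a predicted 183.5, and at row 196 against a predicted 204. They therefore closed just above the ridge. I'll rise, open half-way and feel down onto the plate.

step_arm:
  steps:
    - [0,0,-0.07,0,0,0,1]
    - [0,0,-0.1,0,0,0,0]
    - [0,0,-0.1,0,0,0,0]
    - [0,0,-0.1,0,0,0,0]
    - [0,0,-0.1,0,0,0,0]
    - [0,0,-0.1,0,0,0,0]
    - [0,0,-0.1,0,0,0,0]
    - [0,0,-0.1,0,0,0,0]

```text
time_s: 4.08
position: [0.595, -0.0817, 0.0813]
tcp_rot: [[0.877, 0.48, -0.001], [0.48, -0.877, 0.0], [-0.001, -0.001, -1.0]]
force: [0.1, 0.0, 0.2]
opening: 0.44
grasp_force: 0.0
```

step_arm:
  steps:
    - [0,0,0.05,0,0,0,0]
    - [0,0,0.1,0,0,0,0]
    - [0,0,0.11,0,0,0,0]
    - [0,0,0.12,0,0,0,0]
    - [0,0,0.13,0,0,0,0]
    - [0,0,0.14,0,0,0,0]
    - [0,0,0.145,0,0,0,0]
    - [0,0,0.145,0,0,0,0]

```text
time_s: 4.75
position: [0.5954, -0.0818, 0.0385]
tcp_rot: [[0.877, 0.48, 0.0], [0.48, -0.877, -0.0], [0.0, 0.0, -1.0]]
force: [-0.7, 1.2, 0.1]
opening: 0.503
grasp_force: 0.0
```

step_arm:
  steps:
    - [0,0,0.007,0,0,0,0]
    - [0,0,0.014,0,0,0,0]
    - [0,0,0.021,0,0,0,0]
    - [0,0,0.021,0,0,0,0]

```text
time_s: 5.08
position: [0.5951, -0.0817, 0.0318]
tcp_rot: [[0.877, 0.48, -0.001], [0.48, -0.877, 0.0], [-0.0, -0.0, -1.0]]
force: [-0.4, -0.6, 0.3]
opening: 0.501
grasp_force: 0.0
```

step_arm:
  steps:
    - [0,0,0.005,0,0,0,0]
    - [0,0,0.01,0,0,0,0]
    - [0,0,0.01,0,0,0,0]

```text
time_s: 5.33
position: [0.5951, -0.0817, 0.0288]
tcp_rot: [[0.877, 0.48, -0.001], [0.48, -0.877, 0.0], [-0.0, -0.0, -1.0]]
force: [-0.6, 1.4, -0.2]
opening: 0.498
grasp_force: 0.0
```

step_arm:
  steps:
    - [0,0,0.005,0,0,0,0]
    - [0,0,0.008,0,0,0,0]
    - [0,0,0.008,0,0,0,0]

```text
time_s: 5.58
position: [0.5952, -0.0817, 0.0265]
tcp_rot: [[0.877, 0.48, -0.0], [0.48, -0.877, 0.0], [-0.0, -0.0, -1.0]]
force: [0.3, -0.8, -0.9]
opening: 0.503
grasp_force: 0.0
```

step_arm:
  steps:
    - [0,0,0.004,0,0,0,0]
    - [0,0,0.007,0,0,0,0]
    - [0,0,0.007,0,0,0,0]

```text
time_s: 5.83
position: [0.5952, -0.0818, 0.0244]
tcp_rot: [[0.877, 0.48, -0.0], [0.48, -0.877, 0.0], [-0.0, -0.0, -1.0]]
force: [-0.1, 0.3, 0.7]
opening: 0.502
grasp_force: 0.0
```

step_arm:
  steps:
    - [0,0,0.003,0,0,0,0]
    - [0,0,0.007,0,0,0,0]
    - [0,0,0.007,0,0,0,0]

```text
time_s: 6.08
position: [0.5952, -0.0817, 0.0223]
tcp_rot: [[0.877, 0.48, -0.0], [0.48, -0.877, 0.0], [-0.0, -0.0, -1.0]]
force: [0.4, 0.2, 0.2]
opening: 0.501
grasp_force: 0.0
```

```bash
python3 - <<'E'
from rig import *
from h import *
a=capture("side")
A=cv2.resize(a["image"][120:240,180:320],None,fx=5,fy=5)
cv2.imwrite("pics/g3.png",A[:,:,::-1])
E
```

```text
(no output)
```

View pics/g3.png

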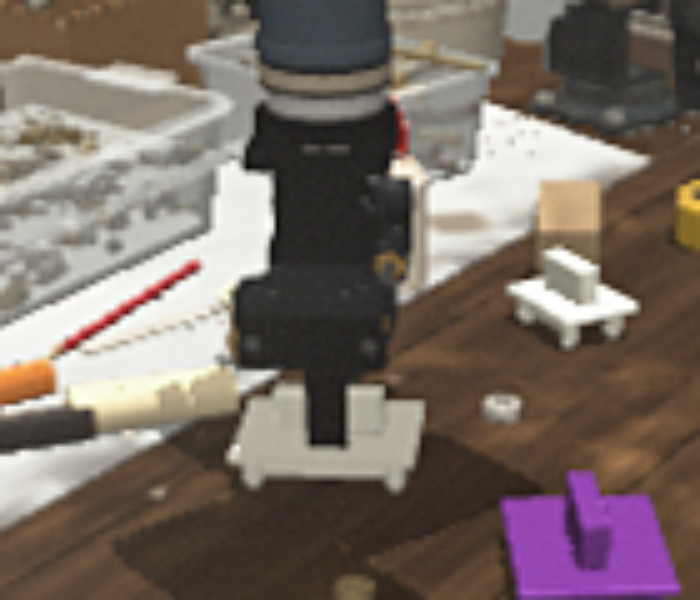

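The near finger stands in front of the ridge at crop (328,420), centred on it, and the tips are close to the plate. I'll close here.

step_arm:
  steps:
    - [0,0,0,0,0,0,1]
    - [0,0,0,0,0,0,1]
    - [0,0,0,0,0,0,1]
    - [0,0,0,0,0,0,1]
    - [0,0,0,0,0,0,1]
    - [0,0,0,0,0,0,1]
    - [0,0,0,0,0,0,1]
    - [0,0,0,0,0,0,1]

```text
time_s: 6.8
position: [0.5952, -0.0816, 0.0226]
tcp_rot: [[0.877, 0.48, -0.0], [0.48, -0.877, 0.0], [-0.0, -0.0, -1.0]]
force: [-0.5, 1.1, 0.4]
opening: 0.158
grasp_force: 30.0
```

Gripped: opening 13.7 mm, force 30 N. I'll lift, and refine the box pose from the pictures already taken.

step_arm:
  steps:
    - [0,0,-0.05,0,0,0,1]
    - [0,0,-0.15,0,0,0,1]
    - [0,0,-0.25,0,0,0,1]
    - [0,0,-0.35,0,0,0,1]
    - [0,0,-0.4,0,0,0,1]
    - [0,0,-0.4,0,0,0,1]

```text
time_s: 7.3
position: [0.598, -0.0827, 0.1464]
tcp_rot: [[0.877, 0.48, 0.008], [0.48, -0.877, -0.003], [0.006, 0.006, -1.0]]
force: [1.4, -0.3, -1.1]
opening: 0.161
grasp_force: 30.0
```

```bash
python3 - <<'E'
import pickle
from h import *
cx,cy,t=.559,.227,np.radians(20.8)
ax=np.array([np.cos(t),np.sin(t)]);ay=np.array([-ax[1],ax[0]])
def quad(a,b,z):return [[*(np.array([cx,cy])+sx*a/2*ax+sy*b/2*ay),z] for sx,sy in((1,1),(1,-1),(-1,-1),(-1,1))]
out=[]
for n,(x0,x1,y0,y1) in(("top",(125,215,130,235)),("side",(125,230,230,292))):
    c=pickle.load(open(n+".pkl","rb"));k=5
    A=np.ascontiguousarray(cv2.resize(c["image"][y0:y1,x0:x1],None,fx=k,fy=k,interpolation=cv2.INTER_CUBIC)[:,:,::-1])
    for a,b,z,col in((.1,.076,.05,(0,0,255)),(.092,.068,.05,(0,255,0)),(.172,.112,.01,(255,0,0))):
        q=((proj(c,quad(a,b,z))-[x0,y0]+.5)*k).round().astype(np.int32)
        cv2.polylines(A,[q],True,col,1)
    out.append(A); 
h=max(o.shape[0] for o in out);o=np.zeros((h,sum(o.shape[1] for o in out),3),np.uint8);x=0
for A in out:o[:A.shape[0],x:x+A.shape[1]]=A;x+=A.shape[1]
s=800/o.shape[1];print(s);cv2.imwrite("pics/box.png",cv2.resize(o,None,fx=s,fy=s,interpolation=cv2.INTER_AREA))
E
```

```text
0.8205128205128205
```

View pics/box.png

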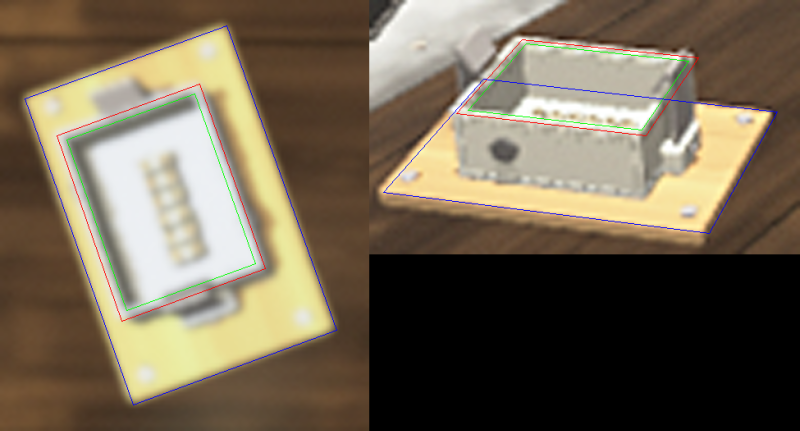

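The box overlay fits both views at (0.559, 0.226), yaw 20.8°, to about 1–2 mm. Next is the carry to a hover above it.

```bash
python3 - <<'E'
from rig import *
from h import *
s=read_state();print(s["position"],s["tcp_rot"])
print(delta(s,[.557,.225,.14],20.8))
E
```

```text
[ 0.59802126 -0.08266592  0.14643431] [[ 0.87709754  0.48024401  0.0080997 ]
 [ 0.48027777 -0.87711197 -0.00280067]
 [ 0.00575933  0.00634657 -0.99996327]]
(array([ 0.3725, -0.9653,  0.0175]), array([ 0.0076, -0.0079,  0.1756]))
```

step_arm:
  steps:
    - [0.02,-0.05,0,0,0,0,1]
    - [0.06,-0.16,0,0,0,0.04,1]
    - [0.11,-0.29,0,0,0,0.08,1]
    - [0.165,-0.43,0,0,0,0.12,1]
    - [0.22,-0.57,0,0,0,0.16,1]
    - [0.275,-0.71,0,0,0,0.1756,1]
    - [0.33,-0.85,0,0,0,0.1756,1]
    - [0.37,-0.95,0,0,0,0.1756,1]

```text
time_s: 7.97
position: [0.5534, 0.2193, 0.14]
tcp_rot: [[0.935, 0.355, -0.005], [0.355, -0.935, -0.001], [-0.005, -0.001, -1.0]]
force: [1.6, 0.4, -2.0]
opening: 0.159
grasp_force: 30.0
```

step_arm:
  steps:
    - [0,0,0,0,0,0,1]
    - [0,0,0,0,0,0,1]
    - [0,0,0,0,0,0,1]

```text
time_s: 8.22
position: [0.5546, 0.2173, 0.1406]
tcp_rot: [[0.934, 0.357, -0.004], [0.357, -0.934, -0.001], [-0.004, -0.0, -1.0]]
force: [0.7, 1.1, -2.1]
opening: 0.157
grasp_force: 30.0
```

```bash
python3 - <<'E'
from rig import *
from h import *
s=read_state();print(s["position"],np.round(s["tcp_rot"],4))
print(delta(s,[.557,.225,.105],20.8))
E
```

```text
[0.55464213 0.21727414 0.14061853] [[ 9.343e-01  3.566e-01 -3.800e-03]
 [ 3.566e-01 -9.343e-01 -1.200e-03]
 [-4.000e-03 -3.000e-04 -1.000e+00]]
(array([ 0.017 , -0.0212,  0.1187]), array([-0.0003,  0.005 ,  0.002 ]))
```

step_arm:
  steps:
    - [0.017,-0.021,0.03,0,0.004,0.002,1]
    - [0.017,-0.021,0.07,0,0.004,0.002,1]
    - [0.017,-0.021,0.105,0,0.004,0.002,1]
    - [0.017,-0.021,0.119,0,0.004,0.002,1]
    - [0.017,-0.021,0.119,0,0.004,0.002,1]
    - [0.017,-0.021,0.119,0,0.004,0.002,1]

```text
time_s: 8.72
position: [0.5589, 0.2239, 0.1062]
tcp_rot: [[0.936, 0.352, 0.002], [0.352, -0.936, 0.001], [0.002, -0.0, -1.0]]
force: [0.3, 0.6, -2.3]
opening: 0.162
grasp_force: 30.0
```

```bash
python3 - <<'E'
from rig import *
from h import *
import pickle
s=read_state();print(s["position"],np.round(s["tcp_rot"],4),s["force"])
p=s["position"];R=np.array(s["tcp_rot"])
c=capture("side");d=capture("top");pickle.dump((c,d,s),open("hov.pkl","wb"))
ax=R[:2,0];ay=np.array([-ax[1],ax[0]])
def quad(o,a,b,z):return [[*(np.array(o)+sx*a/2*ax+sy*b/2*ay),z] for sx,sy in((1,1),(1,-1),(-1,-1),(-1,1))]
x0,x1,y0,y1,k=115,245,205,300,6
A=np.ascontiguousarray(cv2.resize(c["image"][y0:y1,x0:x1],None,fx=k,fy=k,interpolation=cv2.INTER_CUBIC)[:,:,::-1])
q0=p[:2]+.0012*ax; zt=p[2]+.0004
for o,a,b,z,col in(((.559,.226),.1,.076,.05,(0,0,255)),(q0,.1,.076,zt,(0,255,0)),(q0,.1,.076,zt-.005,(0,255,0)),(q0,.060,.014,zt+.024,(255,0,0))):
    q=((proj(c,quad(o,a,b,z))-[x0,y0]+.5)*k).round().astype(np.int32);cv2.polylines(A,[q],True,col,1)
cv2.imwrite("pics/hov.png",A)
E
```

```text
[0.55890615 0.22389217 0.10618905] [[ 9.359e-01  3.523e-01  1.700e-03]
 [ 3.523e-01 -9.359e-01  9.000e-04]
 [ 1.900e-03 -2.000e-04 -1.000e+00]] [ 0.26484725  0.61409978 -2.25678391]
```

View pics/hov.png

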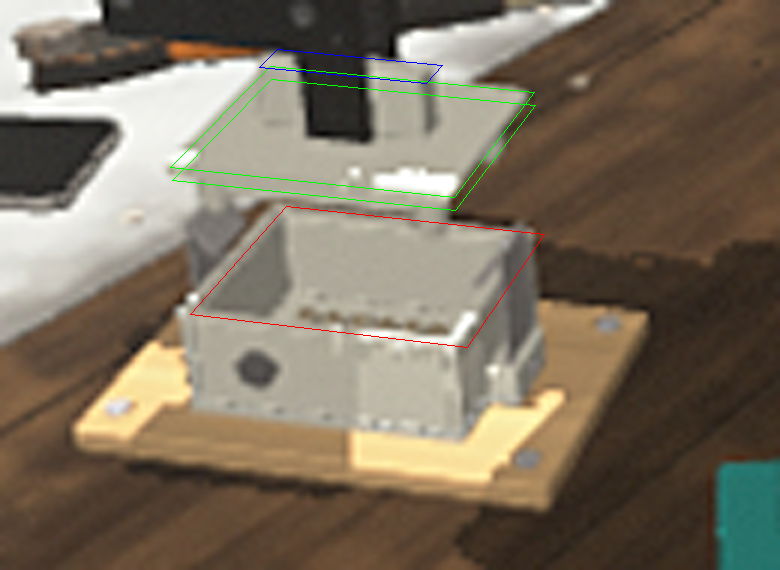

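```bash
cat > edge.py <<'E'
import pickle
from h import *
def edges(c,C,yaw,sides):
    S=cv2.cvtColor(c["image"],cv2.COLOR_RGB2HSV)[...,1].astype(np.float32)
    t=np.radians(yaw);ax=np.array([np.cos(t),np.sin(t)]);ay=np.array([-ax[1],ax[0]])
    for name,n,tg,half,z,us in sides:
        n={"x":ax,"y":ay}[n[1]]*(1 if n[0]=="+" else -1);tg=ay if abs(n@ax)>.5 else ax
        vs=np.arange(half-.012,half+.012,.0004);off=[]
        for u in us:
            P=np.array([[*(np.array(C)+n*v+tg*u),z] for v in vs]);q=proj(c,P).astype(np.float32)
            f=cv2.remap(S,q[:,0].reshape(1,-1),q[:,1].reshape(1,-1),cv2.INTER_LINEAR)[0]
            g=np.gradient(cv2.GaussianBlur(f.reshape(1,-1),(0,0),2)[0]);i=g.argmax()
            if g[i]>1:off.append((u,(vs[i]-half)*1000))
        off=np.array(off)
        if len(off)>4:
            k=np.polyfit(off[:,0],off[:,1],1);print(name,"median off mm %.2f"%np.median(off[:,1]),"sd %.2f"%off[:,1].std(),"tilt deg %.2f"%np.degrees(k[0]/1000),len(off))
        else:print(name,"few",len(off))
L=np.linspace(-.035,.035,29);E=np.r_[np.linspace(-.033,-.018,8),np.linspace(.018,.033,8)]
top=pickle.load(open("top.pkl","rb"));side=pickle.load(open("side.pkl","rb"))
C=(.559,.226)
print("top");edges(top,C,20.8,[("+y rim","+y",0,.038,.05,L),("-y base","-y",0,.038,.01,L),("+x rim","+x",0,.05,.05,E),("-x base","-x",0,.05,.01,E)])
print("side");edges(side,C,20.8,[("+y base","+y",0,.038,.01,L),("-x base","-x",0,.05,.01,E),("-y rim","-y",0,.038,.05,L),("+x rim","+x",0,.05,.05,E)])
E
python3 edge.py
```

```text
top
+y rim median off mm 2.80 sd 0.25 tilt deg -0.09 29
-y base median off mm -3.60 sd 0.75 tilt deg -0.52 29
+x rim median off mm 2.60 sd 0.34 tilt deg -0.15 16
-x base median off mm -4.40 sd 2.94 tilt deg 1.78 16
side
+y base median off mm -0.80 sd 0.72 tilt deg 0.38 29
-x base median off mm -3.60 sd 3.14 tilt deg -5.94 16
-y rim median off mm 2.00 sd 0.84 tilt deg 0.60 29
+x rim median off mm 6.40 sd 0.97 tilt deg 1.00 16
```

```bash
cat > b.py <<'E'
import pickle
from h import *
def fit(c,mask,win_,z):
    m=win(mask,*win_);r=rect(c,m,z);return r
for n,w in(("top",(120,215,128,235)),("side",(120,230,225,292))):
    c=pickle.load(open(n+".pkl","rb"));h=cv2.cvtColor(c["image"],cv2.COLOR_RGB2HSV).astype(int)
    S=h[...,1].astype(np.float32);V=h[...,2].astype(np.float32)
    t=np.radians(20.8);ax=np.array([np.cos(t),np.sin(t)]);ay=np.array([-ax[1],ax[0]]);C=np.array([.559,.226])
    for nm,nv,tg,half,L in(("+x",ax,ay,.086,.045),("-x",-ax,ay,.086,.045),("+y",ay,ax,.056,.075),("-y",-ay,ax,.056,.075)):
        vs=np.arange(half-.012,half+.012,.0004);o=[]
        for u in np.linspace(-L,L,40):
            q=proj(c,[[*(C+nv*v+tg*u),.01] for v in vs]).astype(np.float32)
            f=cv2.remap(V,q[:,:1].T.copy(),q[:,1:].T.copy(),cv2.INTER_LINEAR)[0]
            g=-np.gradient(cv2.GaussianBlur(f.reshape(1,-1),(0,0),2)[0]);i=g.argmax()
            if g[i]>1.5:o.append((u,(vs[i]-half)*1e3))
        o=np.array(o)
        if len(o)>8:print(n,nm,"%.2f sd %.2f tilt %.2f n %d"%(np.median(o[:,1]),o[:,1].std(),np.degrees(np.polyfit(o[:,0],o[:,1],1)[0]/1e3),len(o)))
E
python3 b.py
```

```text
top +x 1.60 sd 0.26 tilt 0.06 n 40
top -x -0.80 sd 0.26 tilt -0.21 n 40
top +y 2.00 sd 0.28 tilt -0.19 n 40
top -y -1.20 sd 0.30 tilt 0.24 n 40
side +x 4.00 sd 0.34 tilt -0.01 n 40
side -x -3.00 sd 0.37 tilt -0.25 n 40
side +y 10.00 sd 3.29 tilt -0.52 n 40
side -y -1.40 sd 5.28 tilt -6.09 n 20
```

```bash
cat > p.py <<'E'
import pickle
from h import *
def run(tag,c,C,yaw,zt,ch,items):
    V=c["image"].astype(np.float32)
    t=np.radians(yaw);ax=np.array([np.cos(t),np.sin(t)]);ay=np.array([-ax[1],ax[0]]);C=np.array(C)
    for nm,half,z,us in items:
        nv={"x":ax,"y":ay}[nm[1]]*(1 if nm[0]=="+" else -1);tg=ay if nm[1]=="x" else ax
        vs=np.arange(half-.010,half+.010,.0004);o=[]
        for u in us:
            q=proj(c,[[*(C+nv*v+tg*u),z] for v in vs]).astype(np.float32)
            f=np.stack([cv2.remap(np.ascontiguousarray(V[...,k]),q[:,:1].T.copy(),q[:,1:].T.copy(),cv2.INTER_LINEAR)[0] for k in range(3)])
            g=np.abs(np.gradient(cv2.GaussianBlur(f,(0,0),2,sigmaY=.01),axis=1)).sum(0);i=g.argmax();o.append((u,(vs[i]-half)*1e3,g[i]))
        o=np.array(o);print(tag,nm,"%.2f sd %.2f strength %.1f tilt %.2f"%(np.median(o[:,1]),o[:,1].std(),np.median(o[:,2]),np.degrees(np.polyfit(o[:,0],o[:,1],1)[0]/1e3)))
c,d,s=pickle.load(open("hov.pkl","rb"));p=s["position"]
Y=np.degrees(np.arctan2(s["tcp_rot"][1][0],s["tcp_rot"][0][0]));print("yaw",Y)
S=np.linspace(-.03,.03,20);zt=p[2]+.0004
run("hov side plate",c,p[:2],Y,zt,0,[("+x",.05,zt,S),("-x",.05,zt,S),("+y",.038,zt-.005,S),("-y",.038,zt,S)])
t=pickle.load(open("top.pkl","rb"));e=pickle.load(open("side.pkl","rb"))
q=(.5952,-.0817)
for n,k in(("top",t),("side",e)):run(n+" cover0",k,q,28.7,.023,0,[("+x",.05,.023,S),("-x",.05,.023,S),("+y",.038,.023 if n=="top" else .018,S),("-y",.038,.023,S)])
E
python3 p.py
```

```text
yaw 20.626226994031374
hov side plate +x 3.20 sd 2.17 strength 18.1 tilt -3.91
hov side plate -x -2.40 sd 2.30 strength 26.2 tilt 0.41
hov side plate +y 4.80 sd 3.13 strength 14.5 tilt 3.12
hov side plate -y 0.60 sd 4.88 strength 7.8 tilt -1.01
top cover0 +x 2.40 sd 0.35 strength 32.5 tilt -0.40
top cover0 -x -0.80 sd 0.26 strength 34.1 tilt -0.16
top cover0 +y 2.80 sd 0.27 strength 28.2 tilt 0.41
top cover0 -y -0.80 sd 0.31 strength 31.5 tilt -0.50
side cover0 +x 4.00 sd 0.51 strength 51.5 tilt -0.38
side cover0 -x -2.40 sd 0.57 strength 69.8 tilt -0.08
side cover0 +y 8.00 sd 3.52 strength 13.0 tilt -3.34
side cover0 -y 1.20 sd 2.15 strength 7.9 tilt -3.22
```

Both cameras agree once the cover and the board are measured in the same view: TCP target (0.559, 0.226), yaw 20.6°. I'll correct by 2 mm and lower the posts into the opening, watching the force.

step_arm:
  steps:
    - [0.003,-0.006,0.01,0,0,0,1]
    - [0.003,-0.006,0.03,0,0,0,1]
    - [0.003,-0.006,0.06,0,0,0,1]
    - [0.003,-0.006,0.08,0,0,0,1]
    - [0.003,-0.006,0.09,0,0,0,1]
    - [0.003,-0.006,0.09,0,0,0,1]
    - [0.003,-0.006,0.09,0,0,0,1]

```text
time_s: 9.4
position: [0.559, 0.2267, 0.0793]
tcp_rot: [[0.935, 0.354, 0.002], [0.354, -0.935, 0.001], [0.002, -0.0, -1.0]]
force: [-0.2, -0.1, -1.2]
opening: 0.156
grasp_force: 30.0
```

step_arm:
  steps:
    - [0,0,0.007,0,0,0,1]
    - [0,0,0.013,0,0,0,1]
    - [0,0,0.02,0,0,0,1]
    - [0,0,0.025,0,0,0,1]
    - [0,0,0.025,0,0,0,1]

```text
time_s: 9.82
position: [0.559, 0.2266, 0.072]
tcp_rot: [[0.935, 0.354, 0.002], [0.354, -0.935, 0.001], [0.003, -0.0, -1.0]]
force: [-0.3, 0.7, -2.9]
opening: 0.159
grasp_force: 30.0
```

step_arm:
  steps:
    - [0,0,0.005,0,0,0,1]
    - [0,0,0.01,0,0,0,1]
    - [0,0,0.01,0,0,0,1]

```text
time_s: 10.07
position: [0.5591, 0.2267, 0.0691]
tcp_rot: [[0.935, 0.354, 0.003], [0.354, -0.935, 0.001], [0.003, -0.0, -1.0]]
force: [-0.2, -0.4, -1.3]
opening: 0.154
grasp_force: 30.0
```

step_arm:
  steps:
    - [0,0,0.005,0,0,0,1]
    - [0,0,0.01,0,0,0,1]
    - [0,0,0.01,0,0,0,1]

```text
time_s: 10.32
position: [0.5591, 0.2267, 0.066]
tcp_rot: [[0.935, 0.354, 0.002], [0.354, -0.935, 0.001], [0.003, -0.0, -1.0]]
force: [0.4, -0.7, -1.7]
opening: 0.159
grasp_force: 30.0
```

The posts are about 6 mm into the opening with no resistance.

step_arm:
  steps:
    - [0,0,0.005,0,0,0,1]
    - [0,0,0.01,0,0,0,1]
    - [0,0,0.01,0,0,0,1]

```text
time_s: 10.57
position: [0.5594, 0.2267, 0.0639]
tcp_rot: [[0.935, 0.354, 0.003], [0.354, -0.935, 0.001], [0.004, 0.0, -1.0]]
force: [-1.1, 0.3, 2.9]
opening: 0.16
grasp_force: 30.0
```

step_arm:
  steps:
    - [0,0,0.005,0,0,0,1]
    - [0,0,0.007,0,0,0,1]
    - [0,0,0.007,0,0,0,1]

```text
time_s: 10.82
position: [0.5599, 0.2269, 0.0629]
tcp_rot: [[0.935, 0.354, 0.005], [0.354, -0.935, 0.001], [0.005, 0.0, -1.0]]
force: [-4.1, -1.7, 10.5]
opening: 0.161
grasp_force: 30.0
```

Contact is at the expected clip height, with a lateral push toward -x, so I'll ease about 1 mm that way while pressing.

step_arm:
  steps:
    - [-0.003,0,0.003,0,0,0,1]
    - [-0.003,0,0.006,0,0,0,1]
    - [-0.003,0,0.006,0,0,0,1]

```text
time_s: 11.07
position: [0.56, 0.2268, 0.0619]
tcp_rot: [[0.935, 0.354, 0.007], [0.354, -0.935, 0.002], [0.007, 0.001, -1.0]]
force: [-2.7, -0.8, 11.6]
opening: 0.162
grasp_force: 30.0
```

step_arm:
  steps:
    - [0,0,0.004,0,0,0,1]
    - [0,0,0.007,0,0,0,1]
    - [0,0,0.007,0,0,0,1]

```text
time_s: 11.32
position: [0.5585, 0.2263, 0.0585]
tcp_rot: [[0.935, 0.354, 0.004], [0.354, -0.935, 0.001], [0.004, 0.0, -1.0]]
force: [-2.7, -1.9, 2.0]
opening: 0.158
grasp_force: 30.0
```

step_arm:
  steps:
    - [0,0,0.004,0,0,0,1]
    - [0,0,0.007,0,0,0,1]
    - [0,0,0.007,0,0,0,1]

```text
time_s: 11.57
position: [0.5576, 0.2262, 0.0556]
tcp_rot: [[0.935, 0.354, 0.001], [0.354, -0.935, 0.001], [0.001, -0.0, -1.0]]
force: [-1.9, -0.6, 2.6]
opening: 0.157
grasp_force: 30.0
```

step_arm:
  steps:
    - [0,0,0.004,0,0,0,1]
    - [0,0,0.007,0,0,0,1]
    - [0,0,0.007,0,0,0,1]

```text
time_s: 11.82
position: [0.5582, 0.2264, 0.0542]
tcp_rot: [[0.935, 0.354, 0.002], [0.354, -0.935, 0.001], [0.003, -0.0, -1.0]]
force: [-3.4, -0.2, 10.9]
opening: 0.159
grasp_force: 30.0
```

step_arm:
  steps:
    - [0,0,0.004,0,0,0,1]
    - [0,0,0.004,0,0,0,1]
    - [0,0,0.004,0,0,0,1]
    - [0,0,0.004,0,0,0,1]

```text
time_s: 12.15
position: [0.5582, 0.2264, 0.0542]
tcp_rot: [[0.935, 0.354, 0.003], [0.354, -0.935, 0.001], [0.003, 0.0, -1.0]]
force: [-5.7, -1.6, 17.0]
opening: 0.161
grasp_force: 30.0
```

```bash
python3 - <<'E'
from rig import *
from h import *
c=capture("side");s=read_state();print(s["position"],s["force"],s["moment"],np.round(s["tcp_rot"],4)[2])
A=cv2.resize(c["image"][205:300,115:245],None,fx=6,fy=6,interpolation=cv2.INTER_CUBIC)
cv2.imwrite("pics/fin.png",A[:,:,::-1])
E
```

```text
[0.55822406 0.22637473 0.05420973] [-5.17798403 -1.65685039 18.31430221] [-0.40690234  1.14457702 -0.03977399] [ 2.9e-03  1.0e-04 -1.0e+00]
```

View pics/fin.png

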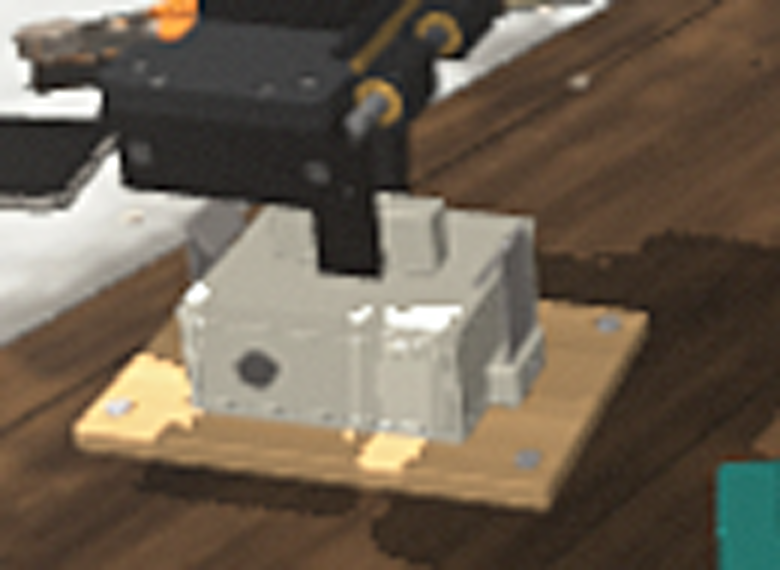

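The picture shows the cover closed flat on the rim, with no gap along the near edge (crop rows ~310–345) and the right clip at (520,240) standing upright over the cover's end. The height holds at 0.0542 m as the force rises, so the cover is seated. The tilt is under 0.2°, and I'll check that the push is steady.

step_arm:
  steps:
    - [0,0,-0.001,0,0,0,1]
    - [0,0,-0.001,0,0,0,1]
    - [0,0,-0.001,0,0,0,1]
    - [0,0,-0.001,0,0,0,1]
    - [0,0,-0.001,0,0,0,1]
    - [0,0,-0.001,0,0,0,1]

```text
time_s: 12.7
position: [0.5582, 0.2264, 0.0542]
tcp_rot: [[0.935, 0.354, 0.003], [0.354, -0.935, 0.001], [0.003, 0.0, -1.0]]
force: [-5.3, -2.6, 16.1]
opening: 0.156
grasp_force: 30.0
```

```bash
python3 -c "
from rig import *
print(read_state()['force']);print(hand_in())"
```

```text
[-5.32597141 -2.59533383 16.11631951]
the job is handed in; nothing more can be done
None
```

The larger white cover sits flush on the wiring box, still held and pushed down at about 16 N, and I handed the job in at about 13 s; the push fell suddenly, as the clips do on snapping, and the one clip I could see clearly stands over its end, but I had no direct reading of either clip.

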